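# Mark the third gap of the offcut rack and push the stick home in it

## Task

Run a fingertip along the front rail of the offcut rack, pushing the metal rider ahead of it from the left end, counting the gaps, until the rider's pointer stands over the third gap from the left. Then, with the fingertips, slide the short square wooden stick that lies in front of the rack along the bench and push it lengthwise into that third gap, fully home against the back board, leaving the rider over the gap. Do not lift or tip the stick, and leave the nut, the bolt, the try square and the screwdriver where they are.

Things in the scene. Friction and masses are not known exactly. Their poses are not given: they have to be found in the camera images.
- rack: Low wooden rack fixed on the bench; origin: on the bench, midway along, 40 mm behind the front; +x from open front to back board, +y to its left seen from the robot. Seven dividers (10 mm thick, 46 mm high, round noses) at x -40 to +15 mm leave six 42 mm gaps, open in front, floored by the bench; gap centres from the left: y +130, +78, +26 (the third), -26, -78, -130 mm.
- rail_left_end (a point): Left end of the rack's front rail, middle of its top, 60 mm above the bench (rack x -30, y +185 mm). The rail is a wooden bar 20 mm deep (rack x -40 to -20 mm) and 370 mm long that bridges the divider tops, 46 to 60 mm above the bench; things up to 46 mm high pass under it into the gaps.
- back_board (a point): Middle of the inner face of the rack's back board (rack x +15, y 0 mm, 30 mm above the bench), the stop of all six gaps; the board is 10 mm thick and 60 mm high.
- rider (a joint): Slide of the aluminium rider along the front rail, m: 0 = centred over the leftmost divider (rack y = +156 mm), growing as it moves to the right (rack y = 0.156 - value), so 0.130 is the middle of the third gap; travel 0 to 0.312. Starts between 0 and 0.03; about 1.2 N of friction, stays where it is left.
- rider_top (a point): Middle of the top of the rider's upright tab, 100 mm above the bench. The tab is 24 mm deep (rack x, centred at rack x = -30 mm), 10 mm thick along the rail, and stands from 65 to 100 mm above the bench on a saddle 24 mm long; a small pointed cheek hangs down in front of the rail to 39 mm, 14 mm before the tab's middle.
- stick: Loose plain wooden stick, 34 mm wide (own x), 110 mm long (own y), 34 mm high, about 0.07 kg; origin: centre of its underside. It lies before the rack, right of the third gap, its length (own y) roughly along rack x. Fully home, its far end touches the back board, its origin is at rack x = -40 mm and its near end stands 55 mm out of the rack.
- nut: Bystander: big steel nut, 30x34 mm, 16 mm high, lying in the first gap; origin: centre of its underside.
- bolt: Bystander: thick steel bolt standing upright in the sixth gap, 24x27 mm, 80 mm high; origin: centre of its underside.
- square: Bystander: try square with a wooden stock, 208x130 mm, 16 mm high, lying on the bench to the left of the work; origin: centre of its underside.
- screwdriver: Bystander: screwdriver, 199 mm long (own y), 26 mm wide, lying on the bench to the right of the work; origin: centre of its underside.

How it is judged (in metres and radians):
On the way, in this order (a step that is already met when the one before it is completed fails the run):
1. the rider's pointer stands over the third gap while the stick is still outside the rack (value of joint rider between 0.113 and 0.147 m and x of stick in the frame of rack below -0.09 m), for 0.2 s.
2. the stick is fully home in the third gap and the rider still marks it (value of joint rider between 0.113 and 0.147 m and x of stick in the frame of rack between -0.046 and -0.034 m and y of stick in the frame of rack between 0.016 and 0.036 m and angle between the y axis of stick and the x axis of rack, either way round below 0.12 rad and height (world z) of stick below 0.005 m), for 0.2 s.
At the end, for the whole second after the job is handed in: the rider is within 17 mm of the middle of the third gap from the left; the stick lies flat on the bench and at rest in that gap, lengthwise, its far end within 6 mm of the back board (all of step 2 and linear speed of stick below 0.01 m/s and angle between stick's own z axis and vertical below 0.06 rad); the robot touches nothing.
It fails at once if the stick is lifted off the bench or tipped (height (world z) of stick above 0.01 m or angle between stick's own z axis and vertical above 0.25 rad).
It fails at once if the big nut is disturbed (moved more than 20 mm) (distance of nut from where it was at the start of the episode above 0.02 m).
It fails at once if the bolt is disturbed (moved more than 20 mm) (distance of bolt from where it was at the start of the episode above 0.02 m).
It fails at once if the try square is disturbed (moved more than 20 mm) (distance of square from where it was at the start of the episode above 0.02 m).
It fails at once if the screwdriver is disturbed (moved more than 20 mm) (distance of screwdriver from where it was at the start of the episode above 0.02 m).
It also fails if it takes over 53 s, if anything falls off the work surface, if the arm or the gripper's body presses on something with over 40 N, if the wrist force passes 120 N, or if a joint passes its speed limit or range.

## Robot

A 6-joint arm with a two-finger parallel gripper is mounted at the origin on a cart in front of the work surface, level with it; the furniture and walls round the work are solid. World frame = base frame: x ahead of the robot, y to its left, z up, the work surface at z = 0. Lengths are in mm, angles in rad, forces in N, time in s.
With the tool pointing down it reaches from about 300 to 775 mm from the base axis. Payload 14.6 kg.
Tool frame: the origin (TCP) lies midway between the tips of the shut fingers; the grasp point (between the pads) lies behind it (manip.grip_depth is the z of the grasp point in the tool frame, in mm); z points along the fingers, y is the line along which they close (so a half turn about z gives the same grasp; the last joint's range is limited). The gripper opens to 94 mm and grips with 3 to 60 N. Pads are 16 mm wide; open, the fingers measure 119 mm over their backs; the gripper's body (75 mm by 177 mm) begins 78 mm behind the grasp point.
Start: joints at [1.108, 0.3, 1.521, -0, 1.321, -0.067], TCP at [212.047, 507.469, 205.446] pointing down, gripper open.
Joint ranges: [-3.03, 3.03], [-0.79, 2.21], [0.23, 2.52], [-1.04, 4.18], [0, 3.07], [-2.55, 2.55]. Speed limits (rad/s): [2.22, 2.22, 2.57, 3.14, 3.14, 3.14].

## Interface

Orientations are given as [roll, pitch, yaw] about the fixed x, y, z axes, in that order (R = Rz(yaw) Ry(pitch) Rx(roll)).
In Python, from cell import manip gives the robot as it stands.
- The arm moves only by the tool shift_gripper, called after "Call:" as name([rows], argument=value, ...), one row to a line, values as JSON. Schema: {"type":"object","properties":{"rows":{"type":"array","items":{"type":"array","prefixItems":[{"type":"array","items":{"type":"number"},"minItems":3,"maxItems":3},{"type":"array","items":{"type":"number"},"minItems":3,"maxItems":3}],"minItems":2,"maxItems":2},"minItems":1,"maxItems":5},"jaw":{"type":"number"},"grip_force":{"type":"number"},"only":{"type":"string"},"quiet":{"type":"boolean"},"lines":{"type":"string"}},"required":["rows"],"additionalProperties":false}. rows is a list of rows, 1 to 5 of them, each written [[dx, dy, dz], [rx, ry, rz]]: dx, dy, dz in mm, then a rotation vector rx, ry, rz in rad; each row is the pose to reach, as a shift and turn from the pose commanded when the call began, along the tool's axes at that moment; what a row does not reach only later rows make up. A row lasts 1/10 s, in which the tool goes at most 50 mm and 0.15 rad, less where a joint would pass 70% of its speed; a pose out of reach is approached as far as the arm can. jaw is the finger opening in mm, set as the call begins (left out keeps the last). The fingers move at their own pace and stop on an object; grip_force is the grip in N (left out, the last holds). Time passes only in rows, so rows that do not move let the fingers close. The tool returns the time, the measured TCP pose, the force, the opening and the grip force at its end. only (a regular expression) keeps the lines of the reply that match it, lines (a string "A,B") keeps lines A to B, and quiet returns only ok. Input that does not fit is refused with a message, and nothing moves.
- manip.read_state(): the state, without advancing time (a new reading comes with each control period).
- manip.camera(name): name is "scene" or "top"; returns (picture, depth): 384x512x3 uint8, red, green, blue; 384x512 float32, mm along the optical axis (not along the pixel's ray), 0 where there is no reading.
- manip.camera_info(name): a dict with "K" (3x3 intrinsics, pixels), "dist" ([k1, k2, p1, p2, k3] as OpenCV has them; the pictures are not rectified), "rvec" (rotation vector, rad) and "tvec" (3), from world to camera coordinates, as OpenCV has them. Camera axes: x right, y down, z forward; pixel columns grow to the right and rows downward; lengths in mm; the calibration is good to about 2 mm. A picture is of the moment at which its call begins. camera_info takes no time and is no camera call.
- manip.sign_off(): hands the job in; it is judged then, once.
The state is a dict: "clock": time; "joints": joint angles; "qd": joint speeds; "effort": joint torques, N m; "eef_pos": TCP position; "eef_rot": TCP orientation; "wrist_force": force on the tool from outside, world axes, zero at the start; "moment": the same for the moment, N m; "finger_gap": finger opening in mm; "finger_force": force on a finger pad.
Only numpy, scipy, OpenCV 4.12 (cv2) and the standard library are available. Lean on these libraries where they do the work, as an engineer would, in place of code of your own. Each camera call takes 0.05 s, during which the arm holds its last target. There are 200 camera calls.

## Working session

There is one attempt and no reset: what is moved stays moved. The work goes in short steps, Python scripts to look and compute and a tool call to move; the robot and the scene stay as the last step left them, time stands still between calls to the robot, and variables do not carry over. Pictures are saved under pics/ and viewed, at most 10 in all, crops included, and the job is handed in when it is done.

```bash
ls; mkdir -p pics
```

Run:
```python
from cell import manip
import cv2,numpy as np
for n in("top","scene"):
    p,d=manip.camera(n); cv2.imwrite(f"pics/{n}0.png",p[:,:,::-1]); np.save(n+"0.npy",d)
    print(manip.camera_info(n))
s=manip.read_state();print(s['clock'],s['eef_pos'],s['eef_rot'],manip.grip_depth)
```

```text
cell.py
pics
{'K': array([[490.49856739,   0.        , 252.13005008],
       [  0.        , 490.49856739, 187.34415292],
       [  0.        ,   0.        ,   1.        ]]), 'dist': array([-0.19448333,  0.        ,  0.        ,  0.        ,  0.        ]), 'rvec': array([ 2.19366501, -2.14472426,  0.12127732]), 'tvec': array([-227.53587225,  540.08437671, 1573.95397325])}
{'K': array([[476.2983907 ,   0.        , 257.91622006],
       [  0.        , 476.2983907 , 191.36701178],
       [  0.        ,   0.        ,   1.        ]]), 'dist': array([-0.14234731,  0.        ,  0.        ,  0.        ,  0.        ]), 'rvec': array([ 1.79603397, -0.97753069,  0.65838859]), 'tvec': array([-471.37977742,  216.47441864, 1388.53383495])}
0.1 [211.96325012 507.26335777 204.94568323] [-3.14056561e+00 -5.41650588e-05  2.74578853e+00] -18.8
```

View pics/top0.png

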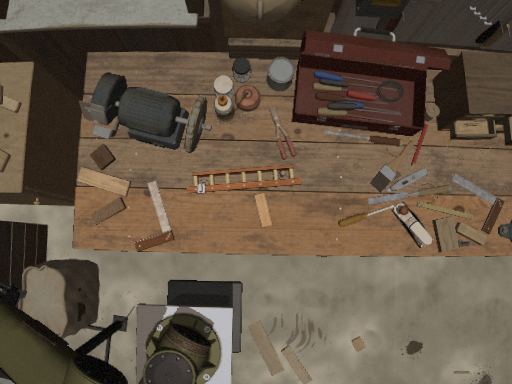

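View pics/scene0.png

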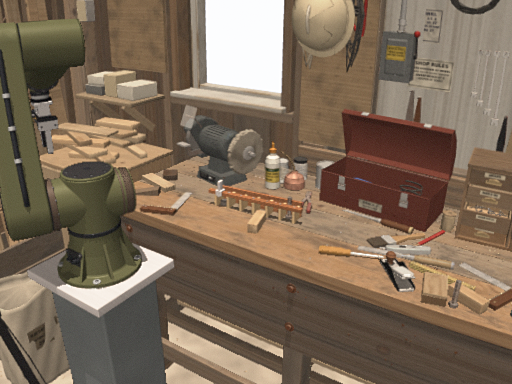

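The top view shows the rack from (190,187) to (300,180), the rider at about (201,187), the stick at (263,210) and the try square at (160,215). Next I'll measure these from the depth.

Create h.py:
```python
from cell import manip
import cv2,numpy as np
def cloud(n,d):
    c=manip.camera_info(n); v,u=np.mgrid[0:384,0:512]
    q=cv2.undistortPoints(np.stack([u,v],-1).reshape(-1,1,2).astype(float),c['K'],c['dist']).reshape(384,512,2)
    P=np.dstack([q*d[...,None],d]); R,_=cv2.Rodrigues(c['rvec'])
    W=(P-c['tvec'])@R; W[d==0]=np.nan
    return W
def ortho(n,p,z,x0,x1,y0,y1,s):
    c=manip.camera_info(n)
    X,Y=np.meshgrid(np.arange(x1,x0,-1/s),np.arange(y1,y0,-1/s),indexing='ij')
    w=np.dstack([X,Y,np.full_like(X,z)]).reshape(-1,3)
    m=cv2.projectPoints(w,c['rvec'],c['tvec'],c['K'],c['dist'])[0].reshape(*X.shape,2).astype(np.float32)
    return cv2.remap(p,m[...,0],m[...,1],cv2.INTER_CUBIC)
```

Run:
```python
from h import *
for n in("top","scene"):
    W=cloud(n,np.load(n+"0.npy"))
    def sel(m): 
        return W[m]
    x,y,z=W[...,0],W[...,1],W[...,2]
    if n=="top":
        print("pix",[W[a].round() for a in((187,201),(183,240),(210,263),(204,261),(195,160),(240,155),(220,340),(230,280))])
    roi=(x>300)&(x<650)&(y>-300)&(y<250)
    for lo,hi in((24,44),(50,66),(66,110)):
        m=(roi&(z>lo)&(z<hi)).astype(np.uint8)
        k,l,st,_=cv2.connectedComponentsWithStats(m)
        for i in range(1,k):
            if st[i,4]>8:
                q=W[l==i]; r=cv2.minAreaRect(q[:,:2].astype(np.float32))
                print(n,lo,st[i],np.median(q,0).round(1),np.round(r[0],1),np.round(r[1],1),round(r[2],2))
p=cv2.imread("pics/top0.png")
cv2.imwrite("pics/o.png",ortho("top",p,34,330,620,-260,280,1.48))
```

```text
pix [array([534., -56., 107.]), array([ 555., -176.,   58.]), array([ 472., -252.,   28.]), array([ 491., -245.,   30.]), array([516.,  93.,  -5.]), array([365., 100.,  15.]), array([ 446., -511.,   -1.]), array([ 409., -311.,    0.])]
top 24 [265 170   9   2  10] [ 602.4 -267.5   36.3] [ 602.3 -269.3] [ 1.1 26.8] 5.39
top 24 [229 173   9   1   9] [ 590.3 -151.5   33.7] [ 590.3 -151.8] [ 1.3 26. ] 3.57
top 24 [201 175  10   2  10] [580.7 -62.1  35.7] [580.4 -62.1] [30.7  4.6] 88.19
top 24 [193 176   7   3  10] [575.1 -33.3  41.1] [573.7 -31.5] [ 8.  18.7] 7.06
top 24 [254 193  18  35 352] [ 471.9 -252.    33.9] [ 472.8 -251.9] [109.9  33.4] 15.24
top 24 [113 198  11  12  51] [479.9 224.3  26. ] [479.2 227.4] [35.8 31.5] 21.19
top 50 [192 166  87  10 292] [ 595.9 -160.4   59.4] [ 595. -159.] [ 12.6 278.6] 5.64
top 50 [187 179  92  15 559] [ 545.4 -157.2   59.7] [ 546.1 -152.1] [ 30.8 294.9] 6.11
top 66 [198 184   7   9  42] [534.8 -54.6  94.2] [533.3 -52.1] [23.  19.3] 2.23
scene 24 [214 195   6   4  17] [524.1 -37.   31.9] [533.3 -36.2] [31.7 13.9] 22.77
scene 24 [226 197   8   6  29] [535.1 -89.3  30.2] [541.9 -90.5] [34.2 25.8] 35.28
scene 24 [239 200   6   5  22] [ 540.6 -142.3   33.9] [ 542.9 -140.3] [29.8 13.1] 12.38
scene 24 [251 203   7   5  28] [ 543.9 -191.7   31.1] [ 554.2 -190.4] [35.4 11.9] 2.03
scene 24 [247 206  24  22 217] [ 472.9 -253.8   32.5] [ 493.8 -246.2] [166.9  36.6] 14.66
scene 24 [278 209   7   6  26] [ 553.7 -295.9   30.8] [ 566.4 -294. ] [38.7  8.6] 3.38
scene 50 [208 185  79  23 552] [ 549.  -163.7   57.1] [ 566.4 -148.9] [ 82.9 296.5] 7.34
scene 66 [217 180   6  11  48] [526.8 -54.7  85.1] [529.8 -53.9] [25.  15.2] 1.1
```

View pics/o.png

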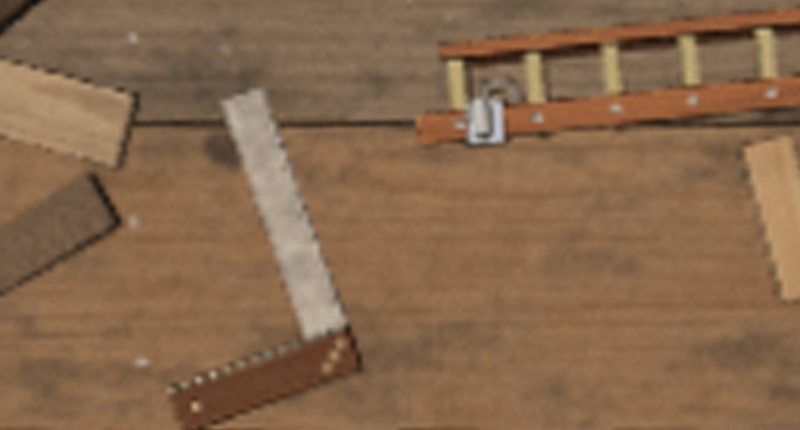

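The rectified picture shows the rack's front rail with its left end at (418,128), the rider's tab at (485,120), and the stick at (775,220). The rack is turned a few degrees. I'll fit it precisely.

Run:
```python
from h import *
W=cloud("top",np.load("top0.npy"));x,y,z=np.moveaxis(W,-1,0)
roi=(x>480)&(x<650)&(y>-420)&(y<40)
m=(roi&(z>52)&(z<66)).astype(np.uint8)
k,l,st,_=cv2.connectedComponentsWithStats(m)
for i in range(1,k):
    if st[i,4]<30: continue
    q=W[l==i]; g=q[np.abs(q[:,2]-60)<5]
    print(st[i],g[:,1].min(),g[:,1].max()); a=np.polyfit(g[:,1],g[:,0],1);print(np.arctan(-a[0]),len(g), a)
    # per-column centers
p=cv2.imread("pics/top0.png")
cv2.imwrite("pics/o2.png",ortho("top",p,60,440,640,-370,30,2))
# tab top
t=W[roi&(z>92)&(z<110)];print("tab",t.mean(0),len(t))
s=W[roi&(z>62)&(z<75)];print(s.round())
```

```text
[192 165 102  11 325] -345.93515036437896 -20.508652577794585
0.10245642302379487 273 [-1.02816441e-01  5.79225889e+02]
[187 178 115  16 683] -372.0583700641571 -5.6527676478689255
0.10665732289199288 601 [-1.07063609e-01  5.27944317e+02]
tab [539.28930503 -50.75216831  99.85161297] 23
[[ 617. -339.   63.]
 [ 617. -342.   64.]
 [ 617. -345.   65.]
 [ 612. -281.   62.]
 [ 612. -287.   62.]
 [ 612. -290.   63.]
 [ 612. -294.   63.]
 [ 613. -316.   65.]
 [ 612. -319.   69.]
 [ 613. -326.   64.]
 [ 613. -329.   66.]
 [ 613. -332.   66.]
 [ 609. -303.   64.]
 [ 609. -306.   65.]
 [ 610. -323.   62.]
 [ 610. -332.   64.]
 [ 610. -339.   66.]
 [ 603. -194.   66.]
 [ 603. -197.   67.]
 [ 603. -213.   67.]
 [ 604. -223.   64.]
 [ 604. -236.   64.]
 [ 604. -239.   64.]
 [ 605. -252.   62.]
 [ 605. -262.   65.]
 [ 605. -274.   64.]
 [ 606. -284.   63.]
 [ 606. -294.   63.]
 [ 606. -313.   65.]
 [ 599. -162.   67.]
 [ 600. -165.   64.]
 [ 599. -169.   66.]
 [ 600. -184.   62.]
 [ 600. -194.   64.]
 [ 600. -204.   65.]
 [ 600. -210.   66.]
 [ 601. -239.   62.]
 [ 602. -242.   62.]
 [ 602. -246.  
[... 5102 characters left out ...]
  63.]
 [ 533.  -58.   63.]
 [ 532.  -61.   66.]
 [ 533.  -68.   62.]
 [ 533.  -90.   62.]
 [ 533.  -93.   65.]
 [ 533.  -96.   63.]
 [ 534. -125.   64.]
 [ 534. -141.   64.]
 [ 535. -144.   63.]
 [ 528.   -7.   63.]
 [ 528.  -23.   64.]
 [ 528.  -36.   67.]
 [ 529.  -42.   65.]
 [ 529.  -58.   63.]
 [ 529.  -61.   63.]
 [ 529.  -64.   63.]
 [ 525.   -7.   63.]
 [ 525.  -13.   64.]
 [ 525.  -20.   63.]
 [ 525.  -36.   65.]
 [ 526.  -39.   62.]
 [ 526.  -42.   64.]
 [ 525.  -46.   68.]
 [ 526.  -58.   64.]
 [ 526.  -62.   68.]
 [ 526.  -68.   64.]
 [ 526.  -74.   64.]
 [ 522.  -13.   65.]
 [ 522.  -16.   63.]
 [ 523.  -42.   63.]
 [ 523.  -52.   63.]
 [ 522.  -59.   72.]
 [ 519.  -42.   62.]]
```

View pics/o2.png

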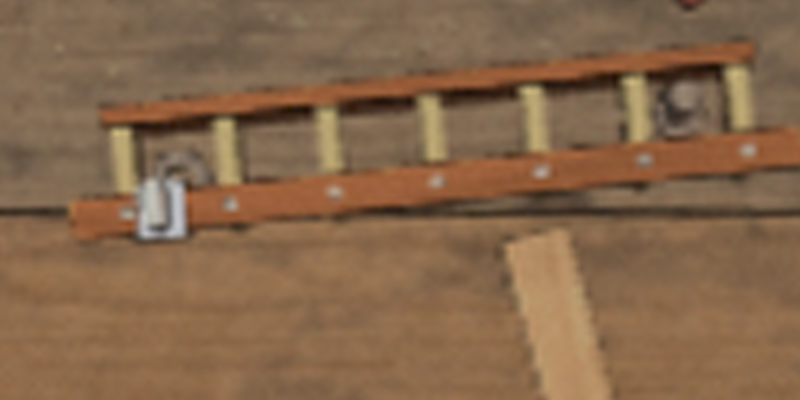

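Screws at (126,214) and (748,150) put the third gap between (334,192) and (436,181). The rack fit is origin (578.5,-185.4), yaw 0.1035. The rider value is about 0.018. In the rack frame the stick is at (-112,-55), turned +0.16 rad. The lengths match the given sizes: 312 mm between the end screws, a 110x33 mm stick, and the tab top at 100 mm.

Create g.py:
```python
import sys
from h import *
from scipy.spatial.transform import Rotation as Ro
th=0.1035;O=np.array([578.5,-185.4]);M=np.array([[np.cos(th),-np.sin(th)],[np.sin(th),np.cos(th)]])
def go(x,y,z,yaw=0):  # rack-frame target -> delta in tool axes
    s=manip.read_state(); T=Ro.from_euler('xyz',s['eef_rot']); G=Ro.from_euler('xyz',[np.pi,0,np.pi+th+yaw])
    w=np.r_[O+M@[x,y],z]
    print("rack pos",(M.T@(s['eef_pos'][:2]-O)).round(1),"z",round(s['eef_pos'][2],1),"F(rack)",(M.T@s['wrist_force'][:2]).round(2),round(s['wrist_force'][2],2),"gap",round(s['finger_gap'],1),"t",s['clock'])
    print("delta",T.inv().apply(w-s['eef_pos']).round(1),(T.inv()*G).as_rotvec().round(3))
if __name__=="__main__": go(*map(float,sys.argv[1:]))
```

```text
(no output)
```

Call:
shift_gripper([
  [[-40, -28, 0], [0, 0, -0.04]],
  [[-80, -56, 0], [0, 0, -0.08]],
  [[-120, -84, 0], [0, 0, -0.12]],
  [[-160, -112, 0], [0, 0, -0.16]],
  [[-200, -140, 0], [0, 0, -0.2]],
], jaw=0, grip_force=10)

```text
clock: 0.6
eef_pos: [343.1, 299.4, 205.3]
eef_rot: [-3.141, -0.0, 2.948]
wrist_force: [1.4, 0.6, -0.1]
finger_gap: 57.4
finger_force: 0.0
```

```bash
python3 g.py -30 190 140
```

```text
rack pos [-184.1  506.5] z 205.3 F(rack) [1.5  0.48] -0.13 gap 57.4 t 0.6
delta [-240.  -257.5   65.3] [-0.    -0.    -0.297]
```

Total 352 xy. Do 2 calls. First half: (-150,-160,0,-.2)... 219 mm.

Call:
shift_gripper([
  [[-32, -34, 0], [0, 0, -0.06]],
  [[-64, -68, 0], [0, 0, -0.12]],
  [[-96, -102, 0], [0, 0, -0.18]],
  [[-128, -136, 0], [0, 0, -0.24]],
  [[-160, -170, 0], [0, 0, -0.297]],
])

```text
clock: 1.1
eef_pos: [467.1, 101.4, 205.4]
eef_rot: [3.142, -0.0, -3.038]
wrist_force: [0.9, 0.2, 1.1]
finger_gap: 17.3
finger_force: 0.0
```

```bash
python3 g.py -30 190 110
```

```text
rack pos [-81.2 296.8] z 205.4 F(rack) [0.93 0.12] 1.11 gap 17.3 t 1.1
delta [ -51.2 -106.8   95.4] [ 0. -0.  0.]
```

Call:
shift_gripper([
  [[-15, -35, 15], [0, 0, 0]],
  [[-30, -70, 40], [0, 0, 0]],
  [[-45, -100, 75], [0, 0, 0]],
  [[-51, -107, 95], [0, 0, 0]],
  [[-51, -107, 95], [0, 0, 0]],
])

```text
clock: 1.6
eef_pos: [527.0, 1.0, 107.5]
eef_rot: [3.141, -0.005, -3.042]
wrist_force: [-0.9, 0.8, 0.7]
finger_gap: 0.4
finger_force: 0.0
```

Call:
shift_gripper([
  [[0, 0, 15], [0, 0, 0]],
  [[0, 0, 28], [0, 0, 0]],
  [[0, 0, 28], [0, 0, 0]],
])

```text
clock: 1.9
eef_pos: [527.2, 2.6, 81.7]
eef_rot: [3.141, -0.002, -3.04]
wrist_force: [-0.4, 1.2, 0.2]
finger_gap: 0.3
finger_force: 0.0
```

```bash
python3 g.py -30 165 82
```

```text
rack pos [-31.6 192.3] z 81.7 F(rack) [-0.23  1.26] 0.19 gap 0.3 t 1.9
delta [ -1.6 -27.3  -0.3] [ 0.    -0.002 -0.002]
```

Now I'll sweep right along the rail. Contact should come at a TCP rack y of about 156.

Call:
shift_gripper([
  [[0, -10, 0], [0, 0, 0]],
  [[0, -20, 0], [0, 0, 0]],
  [[0, -30, 0], [0, 0, 0]],
  [[0, -40, 0], [0, 0, 0]],
  [[0, -50, 0], [0, 0, 0]],
])

```text
clock: 2.4
eef_pos: [533.3, -48.7, 82.8]
eef_rot: [3.141, 0.001, -3.041]
wrist_force: [0.1, 0.9, 1.3]
finger_gap: 0.6
finger_force: 1.0
```

```bash
python3 g.py -30 48 82
```

```text
rack pos [-30.8 140.6] z 82.8 F(rack) [0.22 0.93] 1.34 gap 0.6 t 2.4
delta [ -1.  -92.6   0.8] [ 0.     0.001 -0.003]
```

Call:
shift_gripper([
  [[0, -10, 0], [0, 0, 0]],
  [[0, -20, 0], [0, 0, 0]],
  [[0, -30, 0], [0, 0, 0]],
  [[0, -40, 0], [0, 0, 0]],
  [[0, -50, 0], [0, 0, 0]],
])

```text
clock: 2.9
eef_pos: [538.2, -98.3, 82.4]
eef_rot: [-3.142, 0.0, -3.04]
wrist_force: [0.3, 1.7, 1.7]
finger_gap: 0.2
finger_force: 1.0
```

```bash
python3 g.py -30 48 82
```

```text
rack pos [-31.1  90.8] z 82.4 F(rack) [0.45 1.7 ] 1.75 gap 0.2 t 2.9
delta [ -1.2 -42.8   0.4] [-0.     0.    -0.002]
```

Call:
shift_gripper([
  [[0, -8, 0], [0, 0, 0]],
  [[0, -16, 0], [0, 0, 0]],
  [[0, -24, 0], [0, 0, 0]],
  [[0, -29, 0], [0, 0, 0]],
  [[0, -29, 0], [0, 0, 0]],
])

```text
clock: 3.4
eef_pos: [541.0, -127.0, 82.3]
eef_rot: [-3.141, -0.0, -3.041]
wrist_force: [0.5, 1.1, -0.3]
finger_gap: 0.3
finger_force: 0.0
```

```bash
python3 g.py -30 48 82
```

Run:
```python
from g import *
for n in ("top","scene"):
    p,d=manip.camera(n); cv2.imwrite(f"pics/{n}1.png",p[:,:,::-1]); np.save(n+"1.npy",d)
p,d=manip.camera("scene")
cv2.imwrite("pics/s1c.png",cv2.resize(p[150:270,170:330,::-1],(800,600),interpolation=cv2.INTER_CUBIC))
```

```text
rack pos [-31.3  62. ] z 82.3 F(rack) [0.63 1.06] -0.34 gap 0.3 t 3.4
delta [ -1.3 -14.    0.3] [-0.    -0.    -0.003]
```

View pics/s1c.png

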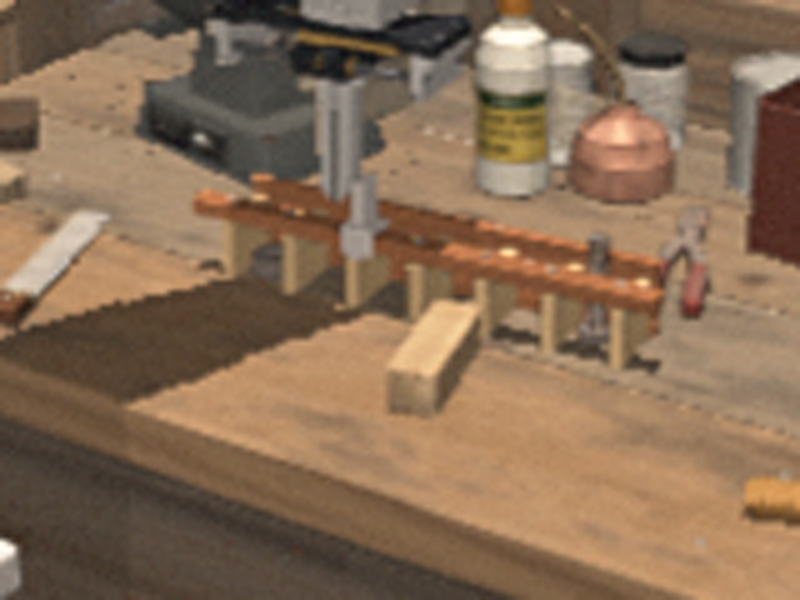

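The crop shows the finger at (340,130), touching the rider tab at (363,200), which stands over the third divider at (365,280). I'll check the rider's position by projecting its model, using its starting position as reference.

Run:
```python
from g import *
c=manip.camera_info("scene")
def pr(y,z,x=-42): 
    w=np.r_[O+M@[x,y],z]; u=cv2.projectPoints(w[None],c['rvec'],c['tvec'],c['K'],c['dist'])[0].ravel(); return ((u-[170,150])*5).round()
for y in (52,48,44,40): print(y,"tab L/R front z85",pr(y+5,85),pr(y-5,85),"top L",pr(y+5,100),"saddle L/R z62",pr(y+12,62),pr(y-12,62))
for k in range(3): print("div",156-52*k, pr(156-52*k,23,-40))
for y in(60,62): print(pr(y-12.5,90,-38))
W=cloud("scene",np.load("scene1.npy"))
R=np.dstack([(W[...,:2]-O)@M,W[...,2]])
for v in (186,189,192,195,198,200): print(v,[(u,*R[v,u].round().astype(int)) for u in range(236,248)])
```

```text
52 tab L/R front z85 [336. 197.] [349. 199.] top L [336. 177.] saddle L/R z62 [328. 224.] [357. 231.]
48 tab L/R front z85 [341. 198.] [354. 200.] top L [341. 178.] saddle L/R z62 [333. 225.] [362. 232.]
44 tab L/R front z85 [346. 199.] [358. 201.] top L [346. 179.] saddle L/R z62 [338. 226.] [367. 233.]
40 tab L/R front z85 [351. 200.] [363. 203.] top L [351. 181.] saddle L/R z62 [342. 227.] [372. 234.]
div 156 [221. 247.]
div 104 [282. 261.]
div 52 [344. 275.]
[351. 191.]
[348. 190.]
186 [(236, np.int64(-40), np.int64(63), np.int64(96)), (237, np.int64(-41), np.int64(59), np.int64(97)), (238, np.int64(-44), np.int64(53), np.int64(99)), (239, np.int64(-44), np.int64(49), np.int64(100)), (240, np.int64(-43), np.int64(45), np.int64(101)), (241, np.int64(-35), np.int64(45), np.int64(98)), (242, np.int64(-34), np.int64(42), np.int64(98)), (243, np.int64(-29), np.int64(41), np.int64(96)), (244, np.int64(-24), np.int64(39), np.int64(95)), (245, np.int64(182), np.int64(144), np.int64(-3)), (246, np.int64(175), np.int64(135), np.int64(1)), (247, np.int64(179), np.int64(133), np.int64(0))]
1
[... 2313 characters left out ...]
46, np.int64(-38), np.int64(23), np.int64(57)), (247, np.int64(-36), np.int64(21), np.int64(57))]
200 [(236, np.int64(17), np.int64(95), np.int64(11)), (237, np.int64(17), np.int64(91), np.int64(12)), (238, np.int64(-44), np.int64(53), np.int64(45)), (239, np.int64(-44), np.int64(49), np.int64(46)), (240, np.int64(-43), np.int64(45), np.int64(46)), (241, np.int64(-45), np.int64(40), np.int64(48)), (242, np.int64(-46), np.int64(36), np.int64(49)), (243, np.int64(-44), np.int64(32), np.int64(49)), (244, np.int64(-42), np.int64(30), np.int64(49)), (245, np.int64(-41), np.int64(26), np.int64(50)), (246, np.int64(-39), np.int64(23), np.int64(49)), (247, np.int64(-39), np.int64(19), np.int64(50))]
```

The tab's front face spans rack y of about 38–48, so the rider is at about 44 and needs another 18 mm.

Call:
shift_gripper([
  [[0, -5, 0], [0, 0, 0]],
  [[0, -10, 0], [0, 0, 0]],
  [[0, -14, 0], [0, 0, 0]],
  [[0, -18, 0], [0, 0, 0]],
  [[0, -18, 0], [0, 0, 0]],
])

```text
clock: 4.05
eef_pos: [542.9, -144.9, 82.4]
eef_rot: [-3.141, 0.0, -3.041]
wrist_force: [-0.1, 0.7, 0.4]
finger_gap: 0.4
finger_force: 0.0
```

```bash
python3 g.py -30 44 82
```

```text
rack pos [-31.2  44. ] z 82.4 F(rack) [-0.07  0.73] 0.39 gap 0.4 t 4.05
delta [-1.2 -0.   0.4] [-0.     0.    -0.003]
```

Call:
shift_gripper([
  [[0, 3, 0], [0, 0, 0]],
  [[0, 10, 0], [0, 0, 0]],
  [[0, 30, -20], [0, 0, 0]],
  [[0, 50, -60], [0, 0, 0]],
  [[0, 50, -90], [0, 0, 0]],
])

```text
clock: 4.55
eef_pos: [537.8, -92.2, 174.4]
eef_rot: [-3.142, 0.001, -3.038]
wrist_force: [-0.4, -1.3, -0.7]
finger_gap: 0.3
finger_force: 0.0
```

Run:
```python
from g import *
for n in ("top","scene"):
    p,d=manip.camera(n); cv2.imwrite(f"pics/{n}2.png",p[:,:,::-1]); np.save(n+"2.npy",d)
a=cv2.imread("pics/scene2.png")[165:235,190:310]
o=ortho("top",cv2.imread("pics/top2.png"),60,500,610,-260,-60,4)
cv2.imwrite("pics/c2.png",np.vstack([cv2.resize(a,(800,467),interpolation=cv2.INTER_CUBIC)[:,:],o])[:900] if 0 else cv2.resize(a,(800,467),interpolation=cv2.INTER_CUBIC))
for n in("top","scene"):
    W=cloud(n,np.load(n+"2.npy"));R=np.dstack([(W[...,:2]-O)@M,W[...,2]])
    q=R[(abs(R[...,0]+30)<20)&(R[...,1]>-20)&(R[...,1]<80)&(R[...,2]>76)&(R[...,2]<106)]
    print(n,len(q),q.mean(0),np.percentile(q,[5,50,95],axis=0).round(1).tolist())
```

```bash
python3 g.py -150 -62 100 0.1625
```

```text
rack pos [-29.5  95.2] z 176.8 F(rack) [0.44 0.12] -0.62 gap 0.5 t 4.65
delta [ 120.9 -157.1   76.4] [-0.003  0.006 -0.163]<stdin>:10: RuntimeWarning: Mean of empty slice.
  ret = um.true_divide(
Traceback (most recent call last):
IndexError: index -1 is out of bounds for axis 0 with size 0
```

View pics/c2.png

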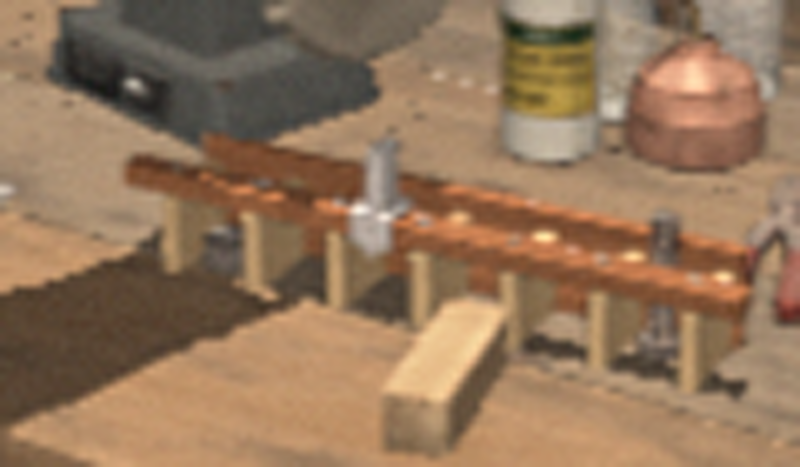

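The crop shows the rider pointer at (373,250), between the third divider at (337) and the fourth at (421), so it is over the third gap within about 4 mm. Next I'll straddle the stick near its near end.

Call:
shift_gripper([
  [[40, -10, 0], [0, 0, -0.04]],
  [[80, -40, 0], [0, 0, -0.08]],
  [[115, -80, 10], [0, 0, -0.12]],
  [[121, -120, 40], [0, 0, -0.163]],
  [[121, -157, 70], [0, 0, -0.163]],
], jaw=64, grip_force=4)

```text
clock: 5.15
eef_pos: [432.4, -263.5, 102.9]
eef_rot: [-3.14, 0.001, -2.876]
wrist_force: [0.5, 0.9, -0.1]
finger_gap: 36.7
finger_force: 0.0
```

Call:
shift_gripper([
  [[0, 0, 0], [0, 0, 0]],
  [[0, 0, 0], [0, 0, 0]],
])

```text
clock: 5.35
eef_pos: [432.6, -261.8, 102.1]
eef_rot: [3.14, -0.001, -2.879]
wrist_force: [1.0, 0.1, 0.1]
finger_gap: 53.2
finger_force: 0.0
```

Run:
```python
from g import *
go(-149.5,-61.3,9,.1625)
p,d=manip.camera("scene"); R=cloud("scene",d); R=np.dstack([(R[...,:2]-O)@M,R[...,2]])
q=R[(abs(R[...,0]+30)<20)&(R[...,1]>-20)&(R[...,1]<80)&(R[...,2]>74)&(R[...,2]<106)]
print(len(q),np.percentile(q,[5,50,95],axis=0).round(1).tolist() if len(q) else 0)
```

```text
rack pos [-153.   -60.9] z 102.1 F(rack) [0.97 0.04] 0.09 gap 53.2 t 5.35
delta [-3.5 -1.1 93.1] [ 0.002 -0.001 -0.003]
24 [[-40.8, 18.7, 74.7], [-32.2, 22.1, 88.4], [-27.5, 25.9, 100.0]]
```

Call:
shift_gripper([
  [[-3, -1, 25], [0, 0, 0]],
  [[-3, -1, 50], [0, 0, 0]],
  [[-3, -1, 75], [0, 0, 0]],
  [[-3, -1, 93], [0, 0, 0]],
  [[-3, -1, 93], [0, 0, 0]],
])

```text
clock: 5.9
eef_pos: [436.1, -260.6, 9.4]
eef_rot: [3.14, -0.001, -2.876]
wrist_force: [0.6, -0.0, 0.5]
finger_gap: 63.7
finger_force: 0.0
```

```bash
python3 g.py -149.5 -61.3 9 0.1625
```

```text
rack pos [-149.4  -60.1] z 9.4 F(rack) [ 0.59 -0.07] 0.49 gap 63.7 t 5.9
delta [ 0.3 -1.2  0.4] [ 0.002 -0.001 -0.   ]
```

Call:
shift_gripper([
  [[0, 0, 0], [0, 0, 0]],
  [[0, 0, 0], [0, 0, 0]],
  [[0, 0, 0], [0, 0, 0]],
  [[0, 0, 0], [0, 0, 0]],
  [[0, 0, 0], [0, 0, 0]],
], jaw=20, grip_force=4)

```text
clock: 6.4
eef_pos: [436.7, -262.3, 10.8]
eef_rot: [-3.141, 0.001, -2.877]
wrist_force: [-0.4, 1.1, 6.1]
finger_gap: 34.0
finger_force: 4.0
```

```bash
python3 g.py -149.5 20 9 0
```

```text
rack pos [-149.   -61.8] z 10.8 F(rack) [-0.3   1.12] 6.05 gap 34.0 t 6.4
delta [-12.6  80.9   1.8] [-0.001  0.001  0.161]
```

Call:
shift_gripper([
  [[0, 5, 0], [0, 0, 0.01]],
  [[-1, 12, 0], [0, 0, 0.03]],
  [[-2, 20, 0], [0, 0, 0.05]],
])

```text
clock: 6.7
eef_pos: [433.6, -242.8, 10.8]
eef_rot: [-3.14, 0.001, -2.929]
wrist_force: [0.5, -2.9, 4.6]
finger_gap: 34.1
finger_force: 4.0
```

```bash
python3 g.py -152 26 10 0
```

```text
rack pos [-150.1  -42.1] z 10.8 F(rack) [ 0.24 -2.89] 4.55 gap 34.1 t 6.7
delta [-5.5 67.9  0.7] [-0.002  0.001  0.109]
```

Call:
shift_gripper([
  [[-1, 12, 0], [0, 0, 0.02]],
  [[-2, 26, 0], [0, 0, 0.05]],
  [[-3, 40, 0], [0, 0, 0.075]],
  [[-4, 54, 0], [0, 0, 0.1]],
  [[-5, 64, 0], [0, 0, 0.109]],
])

```text
clock: 7.2
eef_pos: [424.7, -178.4, 10.8]
eef_rot: [-3.14, 0.001, -3.038]
wrist_force: [-0.3, -4.1, 5.0]
finger_gap: 34.0
finger_force: 4.0
```

Call:
shift_gripper([
  [[0, 0, 0], [0, 0, 0]],
  [[0, 0, 0], [0, 0, 0]],
])

```text
clock: 7.4
eef_pos: [424.4, -177.9, 10.5]
eef_rot: [3.141, 0.0, -3.036]
wrist_force: [0.1, 4.9, 6.4]
finger_gap: 34.1
finger_force: 4.0
```

Run:
```python
from g import *
go(-152,26,10,0)
p,d=manip.camera("scene"); cv2.imwrite("pics/s3.png",cv2.resize(p[165:265,190:310,::-1],(720,600),interpolation=cv2.INTER_CUBIC))
```

```text
rack pos [-152.5   23.4] z 10.5 F(rack) [0.65 4.89] 6.4 gap 34.1 t 7.4
delta [-0.5  2.6  0.5] [0.001 0.    0.002]
```

View pics/s3.png

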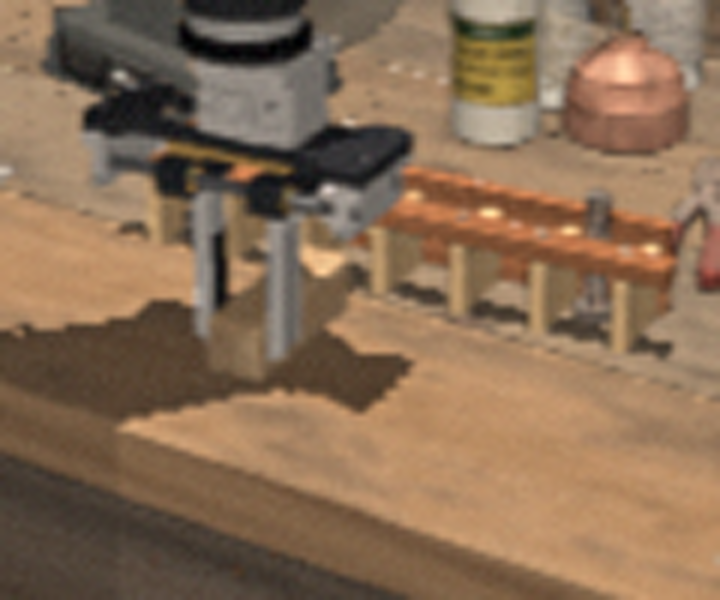

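The stick is flat between the fingers, with its near end at (240,350), pointing at the gap. I'll correct y by 2.6 mm and slide it in.

Call:
shift_gripper([
  [[0, 3, 0], [0, 0, 0]],
  [[-4, 3, 0], [0, 0, 0]],
  [[-10, 3, 0], [0, 0, 0]],
  [[-16, 3, 0], [0, 0, 0]],
  [[-22, 3, 0], [0, 0, 0]],
])

```text
clock: 7.95
eef_pos: [446.3, -173.4, 10.1]
eef_rot: [3.141, -0.001, -3.036]
wrist_force: [-4.0, -0.8, 4.5]
finger_gap: 33.8
finger_force: 4.0
```

```bash
python3 g.py -90 26 10 0
```

```text
rack pos [-130.2   25.6] z 10.1 F(rack) [-4.06 -0.37] 4.51 gap 33.8 t 7.95
delta [-40.2   0.3   0.1] [ 0.    -0.001  0.002]
```

Call:
shift_gripper([
  [[-5, 0, 0], [0, 0, 0]],
  [[-10, 0, 0], [0, 0, 0]],
  [[-15, 0, 0], [0, 0, 0]],
])

```text
clock: 8.25
eef_pos: [461.2, -171.8, 10.1]
eef_rot: [3.141, -0.001, -3.036]
wrist_force: [-4.1, -0.9, 5.4]
finger_gap: 34.1
finger_force: 4.0
```

```bash
python3 g.py -90 26 10 0
```

```text
rack pos [-115.2   25.6] z 10.1 F(rack) [-4.16 -0.46] 5.37 gap 34.1 t 8.25
delta [-25.2   0.3   0.1] [ 0.    -0.001  0.002]
```

Call:
shift_gripper([
  [[-5, 0, 0], [0, 0, 0]],
  [[-10, 0, 0], [0, 0, 0]],
  [[-15, 0, 0], [0, 0, 0]],
  [[-20, 0, 0], [0, 0, 0]],
  [[-25, 0, 0], [0, 0, 0]],
])

```text
clock: 8.75
eef_pos: [486.1, -169.2, 10.1]
eef_rot: [3.141, -0.001, -3.036]
wrist_force: [-5.1, -0.4, 5.7]
finger_gap: 33.8
finger_force: 4.0
```

```bash
python3 g.py -90 26 10 0
```

```text
rack pos [-90.3  25.7] z 10.1 F(rack) [-5.11  0.17] 5.68 gap 33.8 t 8.75
delta [-0.3  0.3  0.1] [ 0.    -0.001  0.002]
```

Call:
shift_gripper([
  [[0, 0, 0], [0, 0, 0]],
  [[0, 0, 0], [0, 0, 0]],
  [[0, 0, 0], [0, 0, 0]],
  [[0, 0, 0], [0, 0, 0]],
], jaw=64)

```text
clock: 9.15
eef_pos: [485.7, -169.2, 10.1]
eef_rot: [3.142, 0.0, -3.036]
wrist_force: [-0.6, -0.3, 0.0]
finger_gap: 62.0
finger_force: 0.0
```

Call:
shift_gripper([
  [[10, 0, -20], [0, 0, 0]],
  [[20, 0, -50], [0, 0, 0]],
  [[40, 0, -70], [0, 0, 0]],
  [[60, 0, -70], [0, 0, 0]],
  [[60, 0, -70], [0, 0, 0]],
])

```text
clock: 9.65
eef_pos: [424.8, -175.7, 80.7]
eef_rot: [-3.141, 0.0, -3.037]
wrist_force: [0.4, -0.5, 0.4]
finger_gap: 63.8
finger_force: 0.0
```

Run:
```python
from g import *
go(-125,26,10)
for n in ("top","scene"):
    p,d=manip.camera(n); W=cloud(n,d);R=np.dstack([(W[...,:2]-O)@M,W[...,2]])
    if n=="scene": cv2.imwrite("pics/s4.png",cv2.resize(p[165:265,190:310,::-1],(720,600),interpolation=cv2.INTER_CUBIC))
    m=(R[...,0]>-140)&(R[...,0]<-42)&(abs(R[...,1]-26)<40)&(abs(R[...,2]-34)<(7 if n=="top" else 5))
    q=R[m]; print(n,len(q), np.percentile(q,[1,50,99],axis=0).round(1).tolist() if len(q) else 0)
```

```text
rack pos [-151.8   25.5] z 80.7 F(rack) [ 0.31 -0.5 ] 0.39 gap 63.8 t 9.65
delta [-26.8   0.5  70.7] [-0.     0.     0.001]
top 139 [[-94.8, 8.0, 28.1], [-66.5, 22.4, 33.7], [-44.0, 41.2, 39.5]]
scene 86 [[-112.3, 4.0, 29.1], [-80.3, 21.6, 32.7], [-42.9, 41.3, 37.1]]
```

View pics/s4.png

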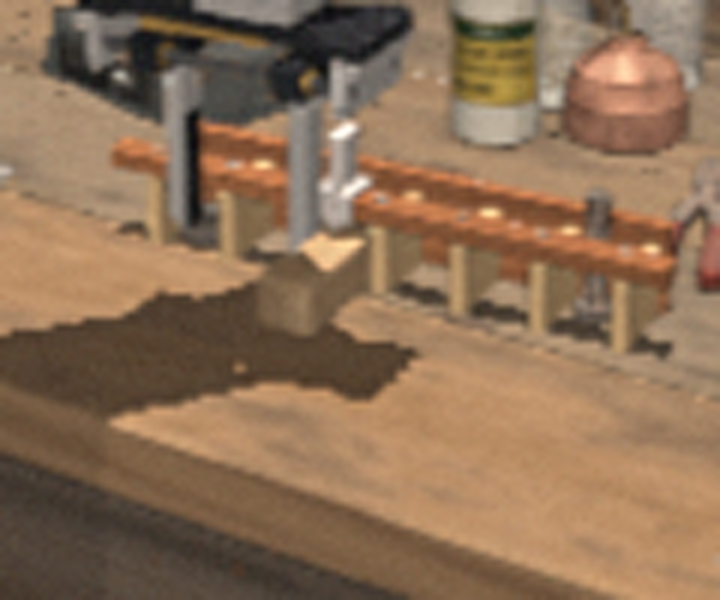

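The stick's far end is in the third gap and the rider is still over it at (345,185). The near end at (285,300) still stands out by about 10 mm more than it should. I'll shut the fingers, go down behind it and push on the near end.

Call:
shift_gripper([
  [[0, 0, 0], [0, 0, 0]],
  [[0, 0, 0], [0, 0, 0]],
  [[0, 0, 25], [0, 0, 0]],
  [[0, 0, 45], [0, 0, 0]],
  [[0, 0, 66], [0, 0, 0]],
], jaw=0, grip_force=10)

```text
clock: 10.25
eef_pos: [426.4, -175.4, 13.2]
eef_rot: [3.142, -0.0, -3.036]
wrist_force: [-0.1, -0.0, -0.1]
finger_gap: 27.8
finger_force: 0.0
```

Call:
shift_gripper([
  [[-8, 0, 0], [0, 0, 0]],
  [[-16, 0, 0], [0, 0, 0]],
  [[-22, 0, 0], [0, 0, 0]],
  [[-28, 0, 0], [0, 0, 0]],
  [[-34, 0, 0], [0, 0, 0]],
])

```text
clock: 10.75
eef_pos: [460.7, -172.0, 14.8]
eef_rot: [-3.141, 0.001, -3.036]
wrist_force: [-0.5, -0.4, 1.0]
finger_gap: 0.4
finger_force: 0.6
```

```bash
python3 g.py -103 26 14
```

```text
rack pos [-115.7   25.5] z 14.8 F(rack) [-0.57 -0.32] 0.97 gap 0.4 t 10.75
delta [-12.7   0.5   0.8] [-0.     0.001  0.002]
```

Call:
shift_gripper([
  [[-3, 0, 0], [0, 0, 0]],
  [[-6, 0, 0], [0, 0, 0]],
  [[-9, 0, 0], [0, 0, 0]],
  [[-11, 0, 0], [0, 0, 0]],
])

```text
clock: 11.15
eef_pos: [471.0, -170.9, 14.2]
eef_rot: [-3.142, -0.0, -3.036]
wrist_force: [-2.2, -0.9, 1.6]
finger_gap: 0.3
finger_force: 0.7
```

```bash
python3 g.py -103 26 14
```

```text
rack pos [-105.5   25.6] z 14.2 F(rack) [-2.24 -0.67] 1.59 gap 0.3 t 11.15
delta [-2.5  0.4  0.2] [-0.    -0.     0.002]
```

Next, small steps until the back board stops it.

Call:
shift_gripper([
  [[-1, 0, 0], [0, 0, 0]],
  [[-2, 0, 0], [0, 0, 0]],
  [[-2, 0, 0], [0, 0, 0]],
])

```text
clock: 11.45
eef_pos: [472.2, -170.7, 14.2]
eef_rot: [3.141, -0.002, -3.036]
wrist_force: [-6.3, -0.9, 5.7]
finger_gap: 0.3
finger_force: 3.3
```

```bash
python3 g.py -103 26 14
```

```text
rack pos [-104.2   25.6] z 14.2 F(rack) [-6.4 -0.2] 5.74 gap 0.3 t 11.45
delta [-1.2  0.4  0.2] [ 0.    -0.002  0.002]
```

Call:
shift_gripper([
  [[-1, 0, 0], [0, 0, 0]],
  [[-2, 0, 0], [0, 0, 0]],
  [[-2, 0, 0], [0, 0, 0]],
])

```text
clock: 11.75
eef_pos: [472.3, -170.6, 14.2]
eef_rot: [3.14, -0.006, -3.036]
wrist_force: [-23.0, -3.3, 17.8]
finger_gap: 0.1
finger_force: 11.8
```

```bash
python3 g.py -103 26 14
```

```text
rack pos [-104.1   25.6] z 14.2 F(rack) [-23.26  -0.93] 17.82 gap 0.1 t 11.75
delta [-1.1  0.4  0.2] [ 0.001 -0.006  0.002]
```

The push stalled firmly (23 N) where the back board is expected. I'll back off and check.

Call:
shift_gripper([
  [[3, 0, 0], [0, 0, 0]],
  [[10, 0, 0], [0, 0, 0]],
  [[30, 0, -10], [0, 0, 0]],
  [[60, 0, -50], [0, 0, 0]],
  [[60, 40, -90], [0, 0, 0]],
])

```text
clock: 12.25
eef_pos: [409.0, -143.3, 100.1]
eef_rot: [3.141, -0.001, -3.041]
wrist_force: [0.7, -0.7, -0.5]
finger_gap: 0.6
finger_force: 0.0
```

Call:
shift_gripper([
  [[0, 40, -20], [0, 0, 0]],
  [[0, 80, -40], [0, 0, 0]],
  [[0, 120, -60], [0, 0, 0]],
  [[0, 160, -60], [0, 0, 0]],
  [[0, 160, -60], [0, 0, 0]],
])

```text
clock: 12.75
eef_pos: [394.1, 20.7, 160.1]
eef_rot: [3.141, 0.002, -3.032]
wrist_force: [0.5, -1.0, -0.2]
finger_gap: 0.4
finger_force: 0.0
```

Run:
```python
from g import *
go(-103,26,14)
ims=[]
for n in ("top","scene"):
    p,d=manip.camera(n); W=cloud(n,d);R=np.dstack([(W[...,:2]-O)@M,W[...,2]])
    m=(R[...,0]>-140)&(R[...,0]<-42)&(abs(R[...,1]-26)<40)&(abs(R[...,2]-34)<7)
    q=R[m]; print(n,len(q), np.percentile(q,[1,50,99],axis=0).round(1).tolist())
    print(cv2.minAreaRect(q[:,:2].astype(np.float32)))
    m=(abs(R[...,0]+30)<20)&(abs(R[...,1]-26)<50)&(R[...,2]>74)&(R[...,2]<106); q=R[m]; print("rider",len(q),np.median(q,0) if len(q) else 0)
    if n=="top": a=ortho(n,np.ascontiguousarray(p[:,:,::-1]),34,440,620,-270,-70,3)
    else: b=cv2.resize(p[165:265,190:310,::-1],(648,540),interpolation=cv2.INTER_CUBIC)
cv2.imwrite("pics/f.png",np.hstack([cv2.resize(a,(400,360)),cv2.resize(b,(400,360))]))
```

```text
rack pos [-162.1  224. ] z 160.1 F(rack) [ 0.35 -1.03] -0.22 gap 0.4 t 12.75
delta [ -57.7 -198.4  146.1] [0.    0.002 0.006]
top 164 [[-94.4, 8.1, 27.7], [-68.3, 24.8, 32.7], [-43.2, 41.6, 40.7]]
((-68.66275787353516, 25.007680892944336), (34.10300064086914, 52.192222595214844), 89.91344451904297)
rider 26 [-30.84850053  24.61794075  98.94503238]
scene 89 [[-99.5, 0.4, 27.4], [-71.6, 22.6, 33.1], [-42.5, 45.2, 37.6]]
((-71.50385284423828, 22.574209213256836), (53.463443756103516, 57.979713439941406), 89.96170806884766)
rider 37 [-39.37390064  23.01154949  87.88722573]
```

View pics/f.png

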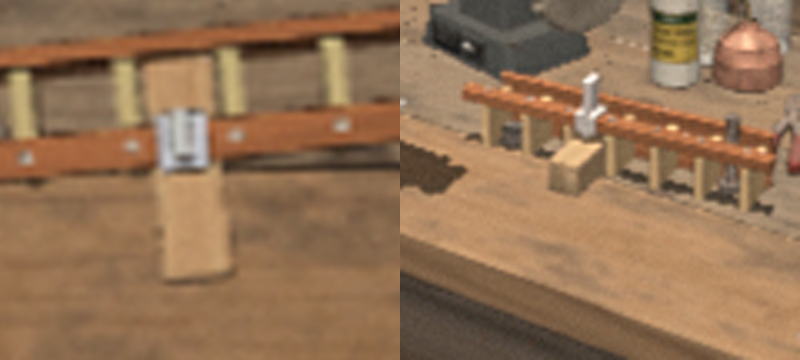

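The left half shows the stick in the third gap, with its far end against the back board at (180,57) and its near end at (195,278). The rider is over it at (183,135). The near end measures rack x ≈ -95, y ≈ 25, square to the rack, with the rider at y ≈ 24.6. The arm is clear, so I'm handing in.

Call:
shift_gripper([
  [[0, 0, 0], [0, 0, 0]],
  [[0, 0, 0], [0, 0, 0]],
])

```text
clock: 13.05
eef_pos: [394.6, 16.6, 159.3]
eef_rot: [3.142, -0.0, -3.038]
wrist_force: [0.3, -1.4, -0.3]
finger_gap: 0.5
finger_force: 0.0
```

```bash
python3 -c "
from cell import manip
print(manip.sign_off())"
```

```text
the job is handed in; nothing more can be done
None
```

The job is handed in at about 13 s on the robot's clock, with no verdict returned: by camera the rider stands over the third gap (within about 2 mm of its middle) and the stick lies flat, fully home against the back board, moved by a light two-finger grip and then a fingertip push on its near end, and the arm stayed away from the nut, bolt, try square and screwdriver.

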